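Crank the engraver's index table to the tool rest and lock it

ROBOT

A 6-joint arm with a two-finger parallel gripper is mounted at the origin on a cart in front of the work surface, level with it; the furniture and walls round the work are solid. World frame = base frame: x ahead of the robot, y to its left, z up, the work surface at z = 0. Lengths are in m, angles in rad, forces in N, time in s.
With the tool pointing down it reaches from about 0.25 to 0.85 m from the base axis. Payload 12.5 kg.
Tool frame: the origin (TCP) lies on the centre line of the jaws, within the pads' length; the fingertips stand 22 mm ahead of it and the grasp point (between the pads) lies 3 mm ahead of it; z points along the fingers, y is the line along which they close (so a half turn about z gives the same grasp; the last joint's range is limited). The gripper opens to 93 mm and grips with 3 to 60 N. Pads are 15 mm wide; open, the fingers measure 128 mm over their backs; the gripper's body (75 mm by 188 mm) begins 65 mm behind the grasp point.
Start: joints at [-1.301, 0.351, 1.652, -0, 1.139, -0.085], TCP at [0.191, -0.516, 0.241] pointing down, gripper open.
Joint ranges: [-2.75, 2.75], [-0.79, 2.1], [0.01, 2.65], [-1.57, 4.71], [0.07, 3.14], [-2.87, 2.87]. Speed limits (rad/s): [2.22, 2.22, 2.79, 3.14, 3.14, 3.14].

INTERFACE

Orientations are given as a rotation vector (axis times angle).
In Python, from plant import arm gives the robot as it stands.
- The arm moves only by the tool step_arm, never from a script. Its argument "steps" is a list of rows, each an object with "linear": the shift along the tool's x, y, z each as a share of 0.05 m, from -1 to 1, a list of three; "turn": the turn, a rotation vector about the tool's x, y, z each as a share of 0.12 rad, from -1 to 1, a list of three; "grip": the gripper command: -1 is shut, 1 is fully open, values between are in proportion. In form: [{"linear": [x, y, z], "turn": [wx, wy, wz], "grip": grip}, ...]. A call has 1 to 8 rows; each row shifts and turns the commanded pose from where the row before left it, along the tool's axes as they then stand; what a row does not reach is not made up. A row lasts 1/10 s, in which the tool goes at most 50 mm and 8.59 degrees, less where a joint would pass 70% of its speed; a pose out of reach is approached as far as the arm can. A call with a number of a shift or a turn outside -1 to 1 is refused whole. A call with a gripper value outside its range is refused whole. The fingers move at their own pace and stop on an object; "force" is the grip in N (left out, the last holds). Time passes only in rows, so rows that do not move let the fingers close. It gives the time, the measured TCP pose, the force, the opening and the grip force at its end, in the units of the state.
- arm.state(): the state, without advancing time (a new reading comes with each control period).
- arm.camera(name): name is "scene" or "top" or "wrist"; returns the picture (384x512x3 uint8, blue, green, red); there is no depth.
- arm.camera_params(name): a dict with "camera_matrix" (3x3 intrinsics, pixels), "k1" (the pictures are not rectified: a ray, as slopes to the right and down, at radius r is drawn at 1 + k1 r^2 times it, then the intrinsics apply), "R" (3x3) and "t" (3): a world point X has camera coordinates R X + t. Camera axes: x right, y down, z forward; pixel columns grow to the right and rows downward; lengths in m; the calibration is good to about 2 mm. A picture is of the moment at which its call begins: read the wrist's pose just before it. camera_params takes no time and is no camera call; for the wrist camera it gives the pose at the moment of the call.
- arm.finish_job(): hands the job in; it is judged then, once.
The state is a dict: "clock": time; "qpos": joint angles; "dq": joint speeds; "joint_efforts": joint torques, N m; "ee_pos": TCP position; "eef_rot": TCP orientation; "wrist_force": force on the tool from outside, world axes, zero at the start; "wrist_torque": the same for the moment, N m; "grip_width": finger opening in m; "finger_force": force on a finger pad.
Only numpy, scipy, OpenCV 4.12 (cv2) and the standard library are available. Lean on these libraries where they do the work, as an engineer would, in place of code of your own. Each camera call takes 0.05 s, during which the arm holds its last target. There are 200 camera calls.

TASK

Take the steel index pin from its wooden block, stand it in the hole of the round index table, and with it crank the table the shorter way round (less than half a turn) to the side of the tall tool rest. The locking socket there is hidden under the table, so ride the pin lightly over it and feel for the place where it drops in, then press it gently home until its head sits on the table, and let go. Never force the pin, and leave the other things on the bench where they are.

Things in the scene. Friction and masses are not known exactly. Their poses are not given: they have to be found in the camera images.
- index_head: round dark steel foot of the index head, 236 mm across, 8 mm thick, fixed to the bench; origin at the centre of its underside on the bench, z up. It carries, on one upright axle through the origin, a hidden fixed socket ring (66 mm radius, upper face 24 mm above the bench) and above it the index table (see turntable).
- turntable (a joint): angle of the index table: bright steel disc, 140 mm across, 12 mm thick, upper face 38 mm above the bench, small work clamp in its middle (radius 18, top 61 mm above the bench). 0 and every multiple of 2 pi: hole towards the head's -x; grows anticlockwise from above. Turns endlessly, value does not wrap: one turn on reads 2 pi more, same place. Drag 0.1 N m; stays where left.
- table_hole (a point): centre of the mouth, at the upper face, of the only hole in the index table: 12 mm wide, straight through the 12 mm disc, 54 mm from the axle. A pin put through it comes to stand on the socket ring, 14 mm below the mouth.
- table_axis (a point): point on the axle at the table's upper face, 38 mm above the bench. The wanted locking socket is in the ring under the table, 54 mm from this axle, 11 mm wide, 16 mm deep. Its direction from the axle differs from the tool rest's by up to 0.16 rad (9 mm) either way and is not measured: it must be felt. The pin drops in when its tip is within about 2 mm of the socket's centre.
- tool_rest_top (a point): top of the tall steel tool rest: post 11 mm thick with a round pad 20 mm across on top, top 62 mm above the bench, standing on the foot 104 mm from the axle, outside the table. It marks the wanted station, 112.5 degrees from the head's -x, on the left or right side.
- stub_top (a point): top of the short steel stub (11 mm thick, 26 mm above the bench), 104 mm from the axle: it marks the other station, 112.5 degrees from the head's -x on the other side, with a socket of its own; not wanted
- pin_center (a point): centre (half-way up) of the loose steel index pin, 62 mm long, about 90 g; z from tip to head. Shank 10 mm thick, 26 mm long, tapered to 7 mm over its last 3 mm; round head 16 mm thick, from 5 mm below to 31 mm above this point. It starts upright in the block, this point 37 mm above the bench. Riding on the socket ring it is 55 mm above the bench; fully home, head on the table, 43 mm.
- pin_block: wooden parking block 46x46x26 mm, fixed; origin at the centre of its underside; the pin stands in its 20 mm deep hole, 1.6 mm wider than the pin
- flux_tin: bystander: small round black tin, 41 mm across, 24 mm high; origin at the centre of its underside
- sewing_tape: bystander: coiled tape measure, 54 mm across, 16 mm high; origin at the underside

How it is judged:
By the outcome, as a careful person would: the job done as asked, in the order asked, and still so for the second after the job is handed in, with the robot touching nothing.
It also fails if it takes over 51 s, if anything falls off the work surface, if the arm or the gripper's body presses on something with over 40 N, if the wrist force passes 120 N, or if a joint passes its speed limit or range.

## Working session

There is one attempt and no reset: what is moved stays moved. The work goes in short steps, Python scripts to look and compute and a tool call to move; the robot and the scene stay as the last step left them, time stands still between calls to the robot, and variables do not carry over. Pictures are saved under pics/ and viewed, at most 10 in all, crops included, and the job is handed in when it is done.

Besides the shell and the picture viewer there is one more tool, called after "Request:" in YAML: its name, and indented under it one key for each argument. step_arm: Moves the arm, as the interface text tells. Its arguments: {"type":"object","properties":{"steps":{"type":"array","items":{"type":"object","properties":{"linear":{"type":"array","items":{"type":"number"}},"turn":{"type":"array","items":{"type":"number"}},"grip":{"type":"number"}}}},"force":{"type":"number"}},"required":["steps"]}

```bash
mkdir -p pics; ls
cat > h.py <<'E'
import numpy as np, cv2
from plant import arm
def ray(name,uv,p=None):
    p=p or arm.camera_params(name); K=np.array(p["camera_matrix"])
    d=cv2.undistortPoints(np.array([[uv]],float),K,np.array([p["k1"],0,0,0,0.]))[0,0]
    R=np.array(p["R"]);t=np.array(p["t"]).ravel()
    return -R.T@t, R.T@np.array([d[0],d[1],1.])
def atz(name,uv,z,p=None):
    c,v=ray(name,uv,p); return c+v*(z-c[2])/v[2]
def proj(name,X,p=None):
    p=p or arm.camera_params(name)
    R=np.array(p["R"]);t=np.array(p["t"]).ravel()
    return cv2.projectPoints(np.array([X],float),cv2.Rodrigues(R)[0],t,np.array(p["camera_matrix"]),np.array([p["k1"],0,0,0,0.]))[0][0,0]
E
python3 - <<'E'
from h import *
for n in("scene","top"): cv2.imwrite(f"pics/{n}0.png",arm.camera(n))
for n in("scene","top","wrist"):
    p=arm.camera_params(n); print(n,np.round(-np.array(p["R"]).T@np.array(p["t"]).ravel(),3), p["camera_matrix"],p["k1"])
s=arm.state();print(s)
E
```

```text
pics
scene [ 0.286 -0.354  0.747] [[355.6595746    0.         257.35415377]
 [  0.         355.6595746  187.04877423]
 [  0.           0.           1.        ]] -0.04539441306343664
top [0.464 0.109 0.974] [[433.08044797   0.         255.70405432]
 [  0.         433.08044797 185.99515358]
 [  0.           0.           1.        ]] -0.0435422740823505
wrist [ 0.256 -0.492  0.385] [[303.66334782   0.         251.97229279]
 [  0.         303.66334782 194.14100894]
 [  0.           0.           1.        ]] -0.07784293359912851
{'clock': 0.1, 'qpos': array([-1.30059520e+00,  3.51210088e-01,  1.65235216e+00,  5.28434588e-06,
        1.13909414e+00, -8.46210950e-02]), 'dq': array([ 0.0011794 , -0.00124646, -0.00025994, -0.00076591,  0.00059424,
       -0.00052498]), 'joint_efforts': array([ 5.76333605e-04, -4.98025453e+01, -2.85703057e+01,  7.00103072e-02,
        2.38890370e-02, -5.24030850e-05]), 'ee_pos': array([ 0.1910213 , -0.51545995,  0.24014308]), 'eef_rot': array([-3.09123949e+00, -5.54243863e-01,  1.47266145e-04]), 'wrist_force': array([ 0.41113312, -0.86918029,  0.16119797]), 'wrist_torque': array([-0.00928534,  0.00948545, -0.01244211]), 'finger_force': 0.0, 'grip_width': 0.09325102434021072}
```

View pics/scene0.png

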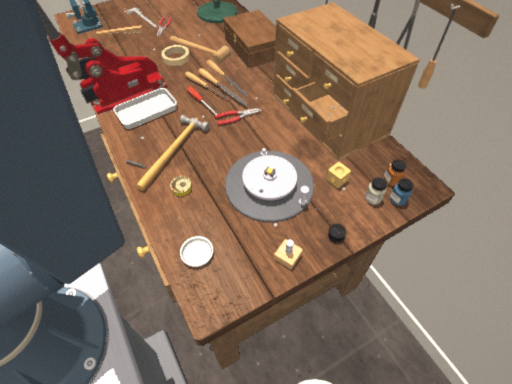

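View pics/top0.png

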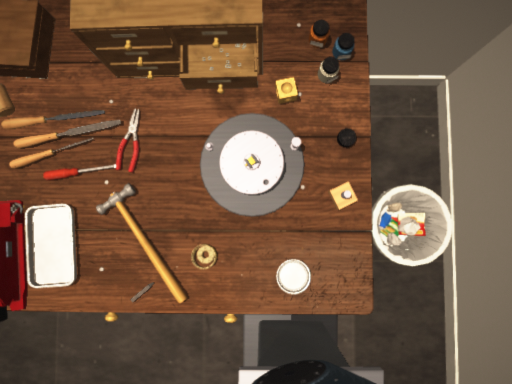

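The top view shows the disc at about (252,162), its hole near (266,182), the tall rest at (297,144), the stub at (209,147), and the pin in its block at (347,195). The tin is at (347,138). I'll enlarge the picture next.

Run:
```python
from h import *
im=cv2.imread("pics/top0.png")
cv2.imwrite("pics/c1.png",cv2.resize(im[105:225,190:370],None,fx=4.4,fy=4.4,interpolation=cv2.INTER_CUBIC))
for n,uv,z in(("axis",(252,162),.038),("hole",(266,182),.038),("rest",(297,144),.062),("stub",(209,147),.026),("pin",(347,195),.068),("block",(344,195),.026),("footc",(252,164),.008)):
    print(n,np.round(atz("top",uv,z),4))
```

```text
axis [0.6029 0.1299 0.038 ]
hole [0.5591 0.0993 0.038 ]
rest [0.6381 0.0334 0.062 ]
stub [0.6384 0.2258 0.026 ]
pin [ 0.5287 -0.0701  0.068 ]
block [ 0.5317 -0.0718  0.026 ]
footc [0.6029 0.1305 0.008 ]
```

View pics/c1.png

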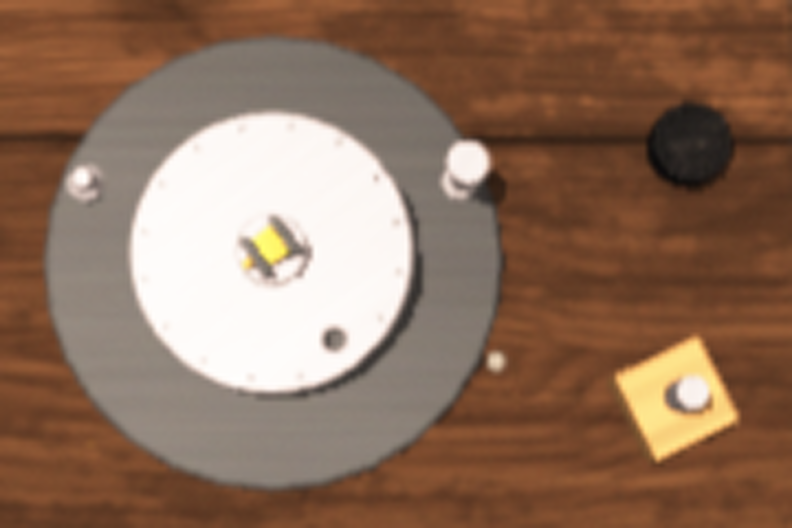

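The crop puts the disc centre at (251.7,162.2), the hole at (265.8,181.9), the rest pad at (296.3,141.5), the stub at (209,146.3) and the pin head at (347.4,194.2). From these the hole has to go about +77° anticlockwise to reach the rest. First I'll turn the tool so its y axis lies along world x.

Request:
step_arm:
  steps:
    - {"linear":[0,0,0],"turn":[0,0,-1],"grip":0}
    - {"linear":[0,0,0],"turn":[0,0,-1],"grip":0}
    - {"linear":[0,0,0],"turn":[0,0,-1],"grip":0}
    - {"linear":[0,0,0],"turn":[0,0,-1],"grip":0}
    - {"linear":[0,0,0],"turn":[0,0,-1],"grip":0}
    - {"linear":[0,0,0],"turn":[0,0,-1],"grip":0}
    - {"linear":[0,0,0],"turn":[0,0,-1],"grip":0}
    - {"linear":[0,0,0],"turn":[0,0,-1],"grip":0}
  force: 25

```text
clock: 0.9
ee_pos: [0.191, -0.5155, 0.2403]
eef_rot: [-2.481, -1.926, -0.0]
wrist_force: [-0.0, 0.1, -0.0]
grip_width: 0.0465
finger_force: 0.0
```

Request:
step_arm:
  steps:
    - {"linear":[0,0,0],"turn":[0,0,-1],"grip":0}
    - {"linear":[0,0,0],"turn":[0,0,-1],"grip":0}
    - {"linear":[0,0,0],"turn":[0,0,-0.14],"grip":0}
    - {"linear":[0,0,0],"turn":[0,0,0],"grip":0}

```text
clock: 1.3
ee_pos: [0.1911, -0.5156, 0.2404]
eef_rot: [-2.223, -2.219, -0.0]
wrist_force: [-0.4, -0.0, -0.2]
grip_width: 0.0463
finger_force: 0.0
```

Request:
step_arm:
  steps:
    - {"linear":[0.74,0.565,0],"turn":[0,0,0],"grip":0}
    - {"linear":[0.74,0.565,0],"turn":[0,0,0],"grip":0}
    - {"linear":[0.74,0.565,0],"turn":[0,0,0],"grip":0}
    - {"linear":[0.74,0.565,0],"turn":[0,0,0],"grip":0}
    - {"linear":[0.74,0.565,0],"turn":[0,0,0],"grip":0}
    - {"linear":[0.74,0.565,0],"turn":[0,0,0],"grip":0}
    - {"linear":[0.74,0.565,0],"turn":[0,0,0],"grip":0}
    - {"linear":[0.74,0.565,0],"turn":[0,0,0],"grip":0}

```text
clock: 2.1
ee_pos: [0.4177, -0.2178, 0.2408]
eef_rot: [2.224, 2.218, 0.0]
wrist_force: [0.3, -0.8, 0.9]
grip_width: 0.0465
finger_force: 0.0
```

Request:
step_arm:
  steps:
    - {"linear":[0.74,0.565,0],"turn":[0,0,0],"grip":0}
    - {"linear":[0.74,0.565,0],"turn":[0,0,0],"grip":0}
    - {"linear":[0.74,0.565,0],"turn":[0,0,0],"grip":0}
    - {"linear":[0.74,0.565,0.8],"turn":[0,0,0],"grip":0}
    - {"linear":[0,0,0.8],"turn":[0,0,0],"grip":0}
    - {"linear":[0,0,0],"turn":[0,0,0],"grip":0}
    - {"linear":[0,0,0],"turn":[0,0,0],"grip":0}

```text
clock: 2.8
ee_pos: [0.5244, -0.0786, 0.1686]
eef_rot: [-2.222, -2.22, 0.001]
wrist_force: [-0.0, -0.7, 0.4]
grip_width: 0.0468
finger_force: 0.0
```

Run:
```python
from h import *
s=arm.state();print(s["ee_pos"],s["eef_rot"],s["clock"])
p=arm.camera_params("wrist");im=arm.camera("wrist");cv2.imwrite("pics/w1.png",im)
np.save("w1.npy",p,allow_pickle=True)
print(proj("wrist",(.530,-.0715,.068),p),proj("wrist",(.5593,.0997,.038),p))
```

```text
[ 0.52436623 -0.07858887  0.16858877] [-2.22204772e+00 -2.21964606e+00  8.87040553e-04] 2.8
[259.364183   192.41713297] [294.9431334  -18.06482585]
```

View pics/w1.png

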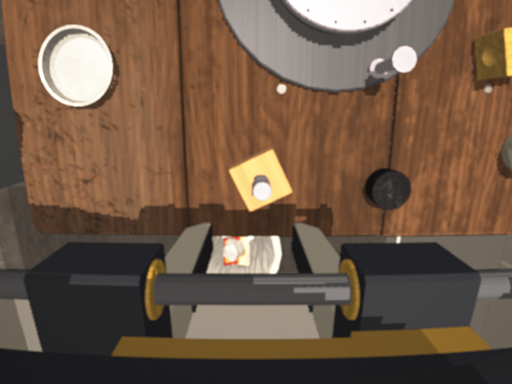

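The pin head is at about (262,190), the rest pad at (404,60). I'll turn those pixels into positions.

Run:
```python
from h import *
p=np.load("w1.npy",allow_pickle=True).item();im=cv2.imread("pics/w1.png")
print("pin",atz("wrist",(262,189.5),.068,p),"rest",atz("wrist",(404,60),.062,p))
# head-top blob centroid
g=im[175:205,245:280].min(2); print(np.array2string(g[::2,::2],max_line_width=200))
t=cv2.imread("pics/top0.png")
for n,uv,z in(("rest",(296.3,141.4),.062),("stub",(209,146.3),.026),("axis",(251.7,162.1),.038),("hole",(265.8,181.9),.038),("pin",(347.4,194.2),.068)): print(n,atz("top",uv,z))
```

```text
pin [ 0.53218021 -0.06899645  0.068     ] rest [0.64456563 0.035407   0.062     ]
[[136 144 148 149 146 126 116 122 126 120 124 138 140 140 142 146 147 146]
 [133 140 146 148 127 102 121 127 129 127 119 125 138 141 141 144 147 146]
 [133 135 145 147 124 111 124 121 119 119 122 119 134 140 141 142 145 146]
 [132 133 140 141 116 109 110 119 135 136 115 114 126 140 140 141 143 147]
 [132 132 137 120  96 113 182 226 236 238 218 175 128 137 140 140 141 145]
 [134 132 135 111 100 181 239 247 247 248 248 241 186 139 139 140 139 143]
 [135 133 133 108 144 232 244 244 244 245 246 246 234 162 139 140 141 142]
 [136 135 134 110 181 242 243 243 243 243 243 243 241 186 137 139 141 142]
 [139 135 134 113 197 244 244 244 243 243 243 243 243 195 139 138 140 140]
 [142 136 135 107 182 244 244 244 244 244 244 244 241 189 140 137 140 140]
 [145 138 136 118 158 240 247 246 245 245 245 245 230 159 140 139 140 140]
 [146 141 136 133 136 193 244 248 248 248 247 237 190 146 142 140 135 120]
 [141 144 138 135 132 136 181 214 236 233 220 173 149 146 140 120  86  61]
 [124 145 141 137 134 131 133 135 147 149 149 144 142 123  89  63  51  51]
 [ 95 140 144 138 135 134 135 134 135 140 136 113  84  53  45  47  46  44]]
rest [0.64376697 0.03486997 0.062     ]
stub [0.64001883 0.22580468 0.026     ]
axis [0.60272035 0.13052151 0.038     ]
hole [0.55929179 0.09978248 0.038     ]
pin [ 0.53038104 -0.07092527  0.068     ]
```

Request:
step_arm:
  steps:
    - {"linear":[0.166,0.142,0.5],"turn":[0,0,0],"grip":0}
    - {"linear":[0,0,0.8],"turn":[0,0,0],"grip":0}
    - {"linear":[0,0,0.6],"turn":[0,0,0],"grip":-0.2}
    - {"linear":[0,0,0.27],"turn":[0,0,0],"grip":-0.3}
    - {"linear":[0,0,0],"turn":[0,0,0],"grip":-0.6}
    - {"linear":[0,0,0],"turn":[0,0,0],"grip":-1}
    - {"linear":[0,0,0],"turn":[0,0,0],"grip":-1}
    - {"linear":[0,0,0],"turn":[0,0,0],"grip":-1}

```text
clock: 3.65
ee_pos: [0.5327, -0.0704, 0.0613]
eef_rot: [2.219, 2.22, 0.003]
wrist_force: [-0.8, -0.5, 8.1]
grip_width: 0.0144
finger_force: 25.0
```

Request:
step_arm:
  steps:
    - {"linear":[0,0,-0.1],"turn":[0,0,0],"grip":-1}
    - {"linear":[0,0,-0.2],"turn":[0,0,0],"grip":-1}
    - {"linear":[0,0,-0.3],"turn":[0,0,0],"grip":-1}
    - {"linear":[0,0,-0.3],"turn":[0,0,0],"grip":-1}
    - {"linear":[0,0,-0.3],"turn":[0,0,0],"grip":-1}
    - {"linear":[0,0,-0.3],"turn":[0,0,0],"grip":-1}
    - {"linear":[0,0,0],"turn":[0,0,0],"grip":-1}
    - {"linear":[0,0,0],"turn":[0,0,0],"grip":-1}

```text
clock: 4.45
ee_pos: [0.5315, -0.0699, 0.1348]
eef_rot: [2.22, 2.222, 0.0]
wrist_force: [-0.3, -0.7, -0.9]
grip_width: 0.0147
finger_force: 25.0
```

Request:
step_arm:
  steps:
    - {"linear":[0.7,0.145,0],"turn":[0,0,0],"grip":-1}
    - {"linear":[0.7,0.145,0],"turn":[0,0,0],"grip":-1}
    - {"linear":[0.7,0.145,0],"turn":[0,0,0],"grip":-1}
    - {"linear":[0.7,0.145,0],"turn":[0,0,0],"grip":-1}
    - {"linear":[0,0,0],"turn":[0,0,0],"grip":-1}
    - {"linear":[0,0,0],"turn":[0,0,0],"grip":-1}

```text
clock: 5.05
ee_pos: [0.56, 0.0704, 0.1337]
eef_rot: [-2.218, -2.223, 0.002]
wrist_force: [-0.6, -0.7, -0.9]
grip_width: 0.0151
finger_force: 25.0
```

Run:
```python
from h import *
s=arm.state();print(s["ee_pos"],s["clock"])
p=arm.camera_params("wrist");im=arm.camera("wrist");cv2.imwrite("pics/w2.png",im)
np.save("w2.npy",p,allow_pickle=True)
print(proj("wrist",(.5605,.1005,.038),p),proj("wrist",s["ee_pos"]-[0,0,.0553],p))
cv2.imwrite("pics/w2c.png",cv2.resize(im[20:270,120:400],None,fx=2.4,fy=2.4,interpolation=cv2.INTER_CUBIC))
```

```text
[0.55996696 0.07041464 0.13369022] 5.05
[253.50667636 166.03547356] [252.72720344 218.30430267]
```

View pics/w2c.png

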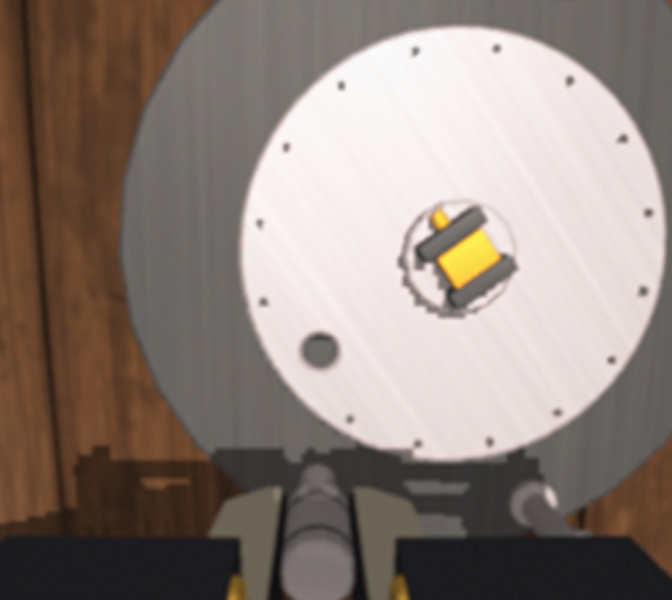

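The hole is at full-picture pixel (253.3,165.8), which agrees with the prediction, and the pin tip hangs on the tool axis. The clamp and disc centre is near (309,121).

Request:
step_arm:
  steps:
    - {"linear":[0.3,0.01,0],"turn":[0,0,0],"grip":-1}
    - {"linear":[0.3,0,0.2],"turn":[0,0,0],"grip":-1}
    - {"linear":[0,0,0.4],"turn":[0,0,0],"grip":-1}
    - {"linear":[0,0,0],"turn":[0,0,0],"grip":-1}
    - {"linear":[0,0,0],"turn":[0,0,0],"grip":-1}
    - {"linear":[0,0,0.1],"turn":[0,0,0],"grip":-1}
    - {"linear":[0,0,0.06],"turn":[0,0,0],"grip":-1}
    - {"linear":[0,0,0],"turn":[0,0,0],"grip":-1}

```text
clock: 5.9
ee_pos: [0.5609, 0.0999, 0.0964]
eef_rot: [-2.221, -2.222, 0.0]
wrist_force: [0.3, 0.5, -1.4]
grip_width: 0.0147
finger_force: 25.0
```

Run:
```python
from h import *
p=np.load("w2.npy",allow_pickle=True).item()
E=lambda u,v: (u/2.4+120,v/2.4+20)
pts=np.array([atz("wrist",E(*c),.038,p)[:2] for c in((240,240),(667,250),(457,25),(450,460),(300,90),(310,398),(612,392),(603,84))])
A=np.c_[2*pts,np.ones(len(pts))];x=np.linalg.lstsq(A,(pts**2).sum(1),rcond=None)[0]
h=atz("wrist",(253.3,165.8),.038,p)[:2];print("axle",x[:2],"R",np.sqrt(x[2]+x[:2]@x[:2]),"hole",h,np.linalg.norm(h-x[:2]))
```

```text
axle [0.60489393 0.13230348] R 0.06992182163412601 hole [0.56033403 0.10068977] 0.054635257720983606
```

Request:
step_arm:
  steps:
    - {"linear":[0.01,-0.01,0.06],"turn":[0,0,0],"grip":-1}
    - {"linear":[0,0,0.06],"turn":[0,0,0],"grip":-1}
    - {"linear":[0,0,0.06],"turn":[0,0,0],"grip":-1}
    - {"linear":[0,0,0],"turn":[0,0,0],"grip":-1}

```text
clock: 6.3
ee_pos: [0.5602, 0.1005, 0.0871]
eef_rot: [-2.22, -2.222, 0.001]
wrist_force: [-0.1, -0.0, -1.3]
grip_width: 0.0149
finger_force: 25.0
```

Request:
step_arm:
  steps:
    - {"linear":[0,0,0.05],"turn":[0,0,0],"grip":-1}
    - {"linear":[0,0,0.05],"turn":[0,0,0],"grip":-1}
    - {"linear":[0,0,0.03],"turn":[0,0,0],"grip":-1}
    - {"linear":[0,0,0],"turn":[0,0,0],"grip":-1}

```text
clock: 6.7
ee_pos: [0.5603, 0.1005, 0.0808]
eef_rot: [-2.22, -2.222, 0.001]
wrist_force: [0.8, -1.0, -1.5]
grip_width: 0.0144
finger_force: 25.0
```

Run:
```python
from h import *
c=np.array([.6044,.1318]);a=np.radians(np.linspace(215.4,279.4,17));P=c+.054*np.c_[np.cos(a),np.sin(a)]
print(P[0],P[8],P[-1])
for d in np.diff(P,axis=0): print(np.round(d[::-1]/.05,3))
```

```text
[0.5603831  0.10051882] [0.58364805 0.08194665] [0.6132196 0.0785251]
[-0.06   0.046]
[-0.057  0.05 ]
[-0.053  0.054]
[-0.049  0.057]
[-0.045  0.061]
[-0.041  0.064]
[-0.036  0.066]
[-0.031  0.069]
[-0.027  0.071]
[-0.022  0.072]
[-0.016  0.074]
[-0.011  0.075]
[-0.006  0.075]
[-0.001  0.075]
[0.004 0.075]
[0.01  0.075]
```

Request:
step_arm:
  steps:
    - {"linear":[-0.06,0.046,0],"turn":[0,0,0],"grip":-1}
    - {"linear":[-0.057,0.05,0],"turn":[0,0,0],"grip":-1}
    - {"linear":[-0.053,0.054,0],"turn":[0,0,0],"grip":-1}
    - {"linear":[-0.049,0.057,0],"turn":[0,0,0],"grip":-1}
    - {"linear":[-0.045,0.061,0],"turn":[0,0,0],"grip":-1}
    - {"linear":[-0.041,0.064,0],"turn":[0,0,0],"grip":-1}
    - {"linear":[-0.036,0.066,0],"turn":[0,0,0],"grip":-1}
    - {"linear":[-0.031,0.069,0],"turn":[0,0,0],"grip":-1}

```text
clock: 7.5
ee_pos: [0.584, 0.0818, 0.081]
eef_rot: [-2.22, -2.222, 0.0]
wrist_force: [-1.8, 2.1, -1.0]
grip_width: 0.015
finger_force: 25.0
```

Request:
step_arm:
  steps:
    - {"linear":[-0.02,0.071,0],"turn":[0,0,0],"grip":-1}
    - {"linear":[-0.022,0.072,0],"turn":[0,0,0],"grip":-1}
    - {"linear":[-0.016,0.074,0],"turn":[0,0,0],"grip":-1}
    - {"linear":[-0.011,0.075,0],"turn":[0,0,0],"grip":-1}
    - {"linear":[-0.006,0.075,0],"turn":[0,0,0],"grip":-1}
    - {"linear":[-0.001,0.075,0],"turn":[0,0,0],"grip":-1}
    - {"linear":[0.004,0.075,0],"turn":[0,0,0],"grip":-1}
    - {"linear":[0,0,0],"turn":[0,0,0],"grip":-1}

```text
clock: 8.3
ee_pos: [0.6104, 0.0783, 0.0811]
eef_rot: [2.22, 2.222, 0.001]
wrist_force: [0.1, -0.7, -1.3]
grip_width: 0.0149
finger_force: 25.0
```

Request:
step_arm:
  steps:
    - {"linear":[0,0,0.02],"turn":[0,0,0],"grip":-1}
    - {"linear":[0,0,0],"turn":[0,0,0],"grip":-1}

```text
clock: 8.5
ee_pos: [0.6098, 0.0783, 0.0801]
eef_rot: [2.22, 2.222, 0.0]
wrist_force: [0.2, 0.2, -1.4]
grip_width: 0.0148
finger_force: 25.0
```

Request:
step_arm:
  steps:
    - {"linear":[0,0,0.016],"turn":[0,0,0],"grip":-1}
    - {"linear":[0,0,0],"turn":[0,0,0],"grip":-1}

```text
clock: 8.7
ee_pos: [0.6099, 0.0783, 0.0795]
eef_rot: [2.22, 2.222, 0.001]
wrist_force: [0.2, -0.8, 1.1]
grip_width: 0.0147
finger_force: 25.0
```

Request:
step_arm:
  steps:
    - {"linear":[0,0,0.008],"turn":[0,0,0],"grip":-1}
    - {"linear":[0,0,0],"turn":[0,0,0],"grip":-1}

```text
clock: 8.9
ee_pos: [0.6099, 0.0784, 0.0794]
eef_rot: [2.22, 2.222, 0.001]
wrist_force: [-1.1, -0.3, 4.9]
grip_width: 0.0146
finger_force: 25.0
```

Run:
```python
from h import *
c=np.array([.6044,.1318]);a=np.radians(np.arange(276.2,309,1.0));P=c+.054*np.c_[np.cos(a),np.sin(a)]
for t,q,d in zip(a[1:],P[1:],np.diff(P,axis=0)): print(round(np.degrees(t),1),np.round(q,4),np.round(d[::-1]/.05,3))
```

```text
277.2 [0.6112 0.0782] [0.002 0.019]
278.2 [0.6121 0.0784] [0.003 0.019]
279.2 [0.613  0.0785] [0.003 0.019]
280.2 [0.614  0.0787] [0.003 0.019]
281.2 [0.6149 0.0788] [0.003 0.019]
282.2 [0.6158 0.079 ] [0.004 0.018]
283.2 [0.6167 0.0792] [0.004 0.018]
284.2 [0.6176 0.0794] [0.004 0.018]
285.2 [0.6186 0.0797] [0.005 0.018]
286.2 [0.6195 0.0799] [0.005 0.018]
287.2 [0.6204 0.0802] [0.005 0.018]
288.2 [0.6213 0.0805] [0.006 0.018]
289.2 [0.6222 0.0808] [0.006 0.018]
290.2 [0.623  0.0811] [0.006 0.018]
291.2 [0.6239 0.0815] [0.007 0.018]
292.2 [0.6248 0.0818] [0.007 0.018]
293.2 [0.6257 0.0822] [0.007 0.017]
294.2 [0.6265 0.0825] [0.008 0.017]
295.2 [0.6274 0.0829] [0.008 0.017]
296.2 [0.6282 0.0833] [0.008 0.017]
297.2 [0.6291 0.0838] [0.008 0.017]
298.2 [0.6299 0.0842] [0.009 0.017]
299.2 [0.6307 0.0847] [0.009 0.017]
300.2 [0.6316 0.0851] [0.009 0.016]
301.2 [0.6324 0.0856] [0.01  0.016]
302.2 [0.6332 0.0861] [0.01  0.016]
303.2 [0.634  0.0866] [0.01  0.016]
304.2 [0.6348 0.0871] [0.01  0.016]
305.2 [0.6355 0.0877] [0.011 0.015]
306.2 [0.6363 0.0882] [0.011 0.015]
307.2 [0.637  0.0888] [0.011 0.015]
308.2 [0.6378 0.0894] [0.012 0.015]
```

Request:
step_arm:
  steps:
    - {"linear":[0.002,0.019,0],"turn":[0,0,0],"grip":-1}
    - {"linear":[0.003,0.019,0],"turn":[0,0,0],"grip":-1}
    - {"linear":[0.003,0.019,0],"turn":[0,0,0],"grip":-1}
    - {"linear":[0.003,0.019,0],"turn":[0,0,0],"grip":-1}

```text
clock: 9.3
ee_pos: [0.6121, 0.0788, 0.0793]
eef_rot: [-2.219, -2.221, 0.004]
wrist_force: [-9.8, -0.6, 11.7]
grip_width: 0.0144
finger_force: 25.1
```

Request:
step_arm:
  steps:
    - {"linear":[0.003,0.019,0],"turn":[0,0,0],"grip":-1}
    - {"linear":[0.004,0.019,0],"turn":[0,0,0],"grip":-1}

```text
clock: 9.5
ee_pos: [0.6139, 0.0791, 0.0793]
eef_rot: [-2.219, -2.221, 0.005]
wrist_force: [-9.3, -1.2, 12.4]
grip_width: 0.0151
finger_force: 25.1
```

Request:
step_arm:
  steps:
    - {"linear":[0.004,0.018,0],"turn":[0,0,0],"grip":-1}
    - {"linear":[0.004,0.018,0],"turn":[0,0,0],"grip":-1}

```text
clock: 9.7
ee_pos: [0.6157, 0.0795, 0.0792]
eef_rot: [-2.219, -2.221, 0.005]
wrist_force: [-11.0, -0.7, 12.0]
grip_width: 0.0149
finger_force: 25.1
```

Riding force has grown to about 12 N, so I'll ease off a little.

Request:
step_arm:
  steps:
    - {"linear":[0,0,-0.012],"turn":[0,0,0],"grip":-1}
    - {"linear":[0.004,0.018,0],"turn":[0,0,0],"grip":-1}

```text
clock: 9.9
ee_pos: [0.617, 0.0798, 0.0794]
eef_rot: [-2.219, -2.221, 0.003]
wrist_force: [-4.8, -0.2, 4.1]
grip_width: 0.0146
finger_force: 25.0
```

Request:
step_arm:
  steps:
    - {"linear":[0.004,0.018,0],"turn":[0,0,0],"grip":-1}
    - {"linear":[0,0,0],"turn":[0,0,0],"grip":-1}

```text
clock: 10.1
ee_pos: [0.6181, 0.08, 0.0794]
eef_rot: [-2.219, -2.221, 0.003]
wrist_force: [-3.8, -1.3, 3.9]
grip_width: 0.015
finger_force: 25.0
```

Request:
step_arm:
  steps:
    - {"linear":[0.005,0.018,0],"turn":[0,0,0],"grip":-1}
    - {"linear":[0,0,0],"turn":[0,0,0],"grip":-1}

```text
clock: 10.3
ee_pos: [0.619, 0.0802, 0.0794]
eef_rot: [-2.219, -2.221, 0.003]
wrist_force: [-5.7, -1.5, 5.1]
grip_width: 0.0154
finger_force: 25.0
```

Request:
step_arm:
  steps:
    - {"linear":[0.005,0.018,0],"turn":[0,0,0],"grip":-1}
    - {"linear":[0,0,0],"turn":[0,0,0],"grip":-1}

```text
clock: 10.5
ee_pos: [0.6199, 0.0804, 0.0794]
eef_rot: [-2.219, -2.221, 0.003]
wrist_force: [-5.1, -0.7, 4.0]
grip_width: 0.0148
finger_force: 25.0
```

Request:
step_arm:
  steps:
    - {"linear":[0.005,0.018,0],"turn":[0,0,0],"grip":-1}
    - {"linear":[0,0,0],"turn":[0,0,0],"grip":-1}

```text
clock: 10.7
ee_pos: [0.6207, 0.0807, 0.0794]
eef_rot: [-2.219, -2.221, 0.003]
wrist_force: [-5.5, -0.5, 5.1]
grip_width: 0.0147
finger_force: 25.0
```

Request:
step_arm:
  steps:
    - {"linear":[0.006,0.018,0],"turn":[0,0,0],"grip":-1}
    - {"linear":[0,0,0],"turn":[0,0,0],"grip":-1}

```text
clock: 10.9
ee_pos: [0.6217, 0.081, 0.0794]
eef_rot: [-2.219, -2.221, 0.003]
wrist_force: [-5.9, -1.6, 4.4]
grip_width: 0.0145
finger_force: 25.0
```

Request:
step_arm:
  steps:
    - {"linear":[0.006,0.018,0],"turn":[0,0,0],"grip":-1}
    - {"linear":[0,0,0],"turn":[0,0,0],"grip":-1}

```text
clock: 11.1
ee_pos: [0.6226, 0.0813, 0.0794]
eef_rot: [-2.219, -2.221, 0.003]
wrist_force: [-5.7, -1.2, 4.3]
grip_width: 0.0151
finger_force: 25.0
```

Request:
step_arm:
  steps:
    - {"linear":[0.006,0.018,0],"turn":[0,0,0],"grip":-1}
    - {"linear":[0,0,0],"turn":[0,0,0],"grip":-1}

```text
clock: 11.3
ee_pos: [0.6235, 0.0816, 0.0793]
eef_rot: [-2.219, -2.221, 0.003]
wrist_force: [-5.2, -2.5, 3.9]
grip_width: 0.0149
finger_force: 25.0
```

Request:
step_arm:
  steps:
    - {"linear":[0.007,0.018,0],"turn":[0,0,0],"grip":-1}
    - {"linear":[0,0,0],"turn":[0,0,0],"grip":-1}

```text
clock: 11.5
ee_pos: [0.6246, 0.082, 0.0793]
eef_rot: [-2.22, -2.222, 0.002]
wrist_force: [-4.3, -0.2, 2.8]
grip_width: 0.015
finger_force: 25.0
```

Request:
step_arm:
  steps:
    - {"linear":[0.007,0.018,0],"turn":[0,0,0],"grip":-1}
    - {"linear":[0,0,0],"turn":[0,0,0],"grip":-1}

```text
clock: 11.7
ee_pos: [0.626, 0.0825, 0.0793]
eef_rot: [-2.22, -2.222, 0.0]
wrist_force: [-3.1, -0.7, 0.9]
grip_width: 0.0148
finger_force: 25.0
```

Request:
step_arm:
  steps:
    - {"linear":[0,0,0.014],"turn":[0,0,0],"grip":-1}
    - {"linear":[0,0,0],"turn":[0,0,0],"grip":-1}

```text
clock: 11.9
ee_pos: [0.6262, 0.0824, 0.0788]
eef_rot: [2.221, 2.222, 0.0]
wrist_force: [-3.6, -0.6, 3.0]
grip_width: 0.0151
finger_force: 25.0
```

Request:
step_arm:
  steps:
    - {"linear":[0.004,0.009,0],"turn":[0,0,0],"grip":-1}
    - {"linear":[0,0,0],"turn":[0,0,0],"grip":-1}

```text
clock: 12.1
ee_pos: [0.6268, 0.0827, 0.0786]
eef_rot: [2.22, 2.222, 0.001]
wrist_force: [-1.4, -0.6, 0.4]
grip_width: 0.0147
finger_force: 25.0
```

Request:
step_arm:
  steps:
    - {"linear":[0.004,0.009,0],"turn":[0,0,0],"grip":-1}
    - {"linear":[0,0,0],"turn":[0,0,0],"grip":-1}

```text
clock: 12.3
ee_pos: [0.6272, 0.0828, 0.0786]
eef_rot: [2.22, 2.222, 0.0]
wrist_force: [-1.6, -0.6, -0.7]
grip_width: 0.0145
finger_force: 25.0
```

The supporting force has gone, so the socket is here. I'll lower gently.

Request:
step_arm:
  steps:
    - {"linear":[0,0,0.02],"turn":[0,0,0],"grip":-1}
    - {"linear":[0,0,0],"turn":[0,0,0],"grip":-1}

```text
clock: 12.5
ee_pos: [0.6272, 0.0828, 0.0777]
eef_rot: [2.22, 2.222, 0.0]
wrist_force: [-1.2, -0.6, -0.7]
grip_width: 0.0147
finger_force: 25.0
```

Request:
step_arm:
  steps:
    - {"linear":[0.001,0.004,0.02],"turn":[0,0,0],"grip":-1}
    - {"linear":[0,0,0],"turn":[0,0,0],"grip":-1}

```text
clock: 12.7
ee_pos: [0.6275, 0.0829, 0.0768]
eef_rot: [2.22, 2.222, 0.001]
wrist_force: [0.1, -0.2, -0.0]
grip_width: 0.0148
finger_force: 25.0
```

Request:
step_arm:
  steps:
    - {"linear":[0,0,0.02],"turn":[0,0,0],"grip":-1}
    - {"linear":[0,0,0.02],"turn":[0,0,0],"grip":-1}
    - {"linear":[0,0,0],"turn":[0,0,0],"grip":-1}

```text
clock: 13.0
ee_pos: [0.6276, 0.083, 0.0748]
eef_rot: [2.22, 2.222, 0.001]
wrist_force: [0.9, 1.0, 0.9]
grip_width: 0.015
finger_force: 25.0
```

Request:
step_arm:
  steps:
    - {"linear":[0,0,0.02],"turn":[0,0,0],"grip":-1}
    - {"linear":[0,0,0],"turn":[0,0,0],"grip":-1}

```text
clock: 13.2
ee_pos: [0.6277, 0.0829, 0.0739]
eef_rot: [2.22, 2.222, 0.001]
wrist_force: [2.3, 1.7, 0.5]
grip_width: 0.015
finger_force: 25.0
```

Request:
step_arm:
  steps:
    - {"linear":[0.003,0.004,0.02],"turn":[0,0,0],"grip":-1}
    - {"linear":[0,0,0.02],"turn":[0,0,0],"grip":-1}
    - {"linear":[0,0,0],"turn":[0,0,0],"grip":-1}

```text
clock: 13.5
ee_pos: [0.6277, 0.0831, 0.0717]
eef_rot: [2.22, 2.222, 0.001]
wrist_force: [1.7, 1.8, 1.5]
grip_width: 0.0146
finger_force: 25.0
```

Request:
step_arm:
  steps:
    - {"linear":[0,0,0.02],"turn":[0,0,0],"grip":-1}
    - {"linear":[0,0,0.02],"turn":[0,0,0],"grip":-1}
    - {"linear":[0,0,0],"turn":[0,0,0],"grip":-1}

```text
clock: 13.8
ee_pos: [0.6276, 0.0831, 0.0697]
eef_rot: [2.22, 2.222, 0.001]
wrist_force: [3.5, 1.8, 1.6]
grip_width: 0.0147
finger_force: 25.0
```

Request:
step_arm:
  steps:
    - {"linear":[0.003,0.006,0.02],"turn":[0,0,0],"grip":-1}
    - {"linear":[0,0,0.014],"turn":[0,0,0],"grip":-1}
    - {"linear":[0,0,0],"turn":[0,0,0],"grip":-1}

```text
clock: 14.1
ee_pos: [0.6277, 0.0831, 0.0679]
eef_rot: [-2.221, -2.222, 0.0]
wrist_force: [2.2, 1.1, 0.5]
grip_width: 0.0145
finger_force: 25.0
```

Request:
step_arm:
  steps:
    - {"linear":[0,0,0.012],"turn":[0,0,0],"grip":-1}
    - {"linear":[0,0,0],"turn":[0,0,0],"grip":-1}

```text
clock: 14.3
ee_pos: [0.6278, 0.0832, 0.0675]
eef_rot: [-2.221, -2.222, 0.0]
wrist_force: [1.9, 1.0, 3.3]
grip_width: 0.0145
finger_force: 25.0
```

Request:
step_arm:
  steps:
    - {"linear":[0,0,0.01],"turn":[0,0,0],"grip":-1}
    - {"linear":[0,0,0],"turn":[0,0,0],"grip":-1}

```text
clock: 14.5
ee_pos: [0.6278, 0.0832, 0.0674]
eef_rot: [2.22, 2.222, 0.0]
wrist_force: [0.1, 0.8, 8.0]
grip_width: 0.0148
finger_force: 25.0
```

Request:
step_arm:
  steps:
    - {"linear":[0,0,-0.008],"turn":[0,0,0],"grip":-1}
    - {"linear":[0,0,0],"turn":[0,0,0],"grip":-0.5}
    - {"linear":[0,0,0],"turn":[0,0,0],"grip":-0.3}
    - {"linear":[0,0,0],"turn":[0,0,0],"grip":-0.2}
    - {"linear":[0,0,-0.2],"turn":[0,0,0],"grip":-0.2}
    - {"linear":[0,0,-0.4],"turn":[0,0,0],"grip":-0.2}
    - {"linear":[0,0,-0.6],"turn":[0,0,0],"grip":-0.2}
    - {"linear":[0,0,-0.8],"turn":[0,0,0],"grip":-0.2}

```text
clock: 15.3
ee_pos: [0.6269, 0.083, 0.1677]
eef_rot: [-2.219, -2.221, 0.003]
wrist_force: [1.0, -0.1, 0.1]
grip_width: 0.0373
finger_force: 0.0
```

Request:
step_arm:
  steps:
    - {"linear":[-0.8,0,0],"turn":[0,0,0],"grip":-0.2}
    - {"linear":[-0.8,0,0],"turn":[0,0,0],"grip":-0.2}
    - {"linear":[0,0,0],"turn":[0,0,0],"grip":-0.2}
    - {"linear":[0,0,0],"turn":[0,0,0],"grip":-0.2}

```text
clock: 15.7
ee_pos: [0.6278, 0.0027, 0.1678]
eef_rot: [-2.222, -2.221, -0.0]
wrist_force: [0.2, 0.2, -0.5]
grip_width: 0.037
finger_force: 0.0
```

Run:
```python
from h import *
p=arm.camera_params("wrist");im=arm.camera("wrist");cv2.imwrite("pics/w3.png",im)
for z in(.074,.086): print(proj("wrist",(.6278,.0832,z),p))
```

```text
[252.49548841 100.76346564]
[252.51375418  99.97194616]
```

View pics/w3.png

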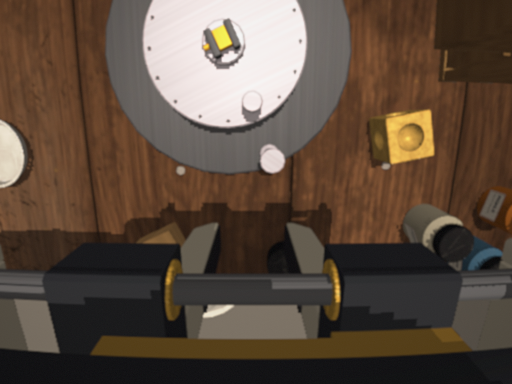

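The pin head is at (252,101), level on the table beside the rest at (271,158). That matches the fully-home position, and the gripper is clear.

```bash
python3 -c "
from plant import arm
print(arm.finish_job())"
```

```text
the job is handed in; nothing more can be done
None
```

The pin is locked home in the socket on the tool-rest side, with its head on the table, let go and handed in at about 16 s; the riding force briefly reached about 12 N before I eased it off, and no verdict was shown.

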